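# Stow a test-kit carton in the lift-up locker

## Robot

A 7-joint arm with a two-finger parallel gripper is mounted at the origin on the work surface. World frame = base frame: x ahead of the robot, y to its left, z up, the work surface at z = 0. Lengths are in m, angles in rad, forces in N, time in s.
With the tool pointing down it reaches from about 0.425 to 1.025 m from the base axis. Payload 9.4 kg.
Tool frame: the origin (TCP) lies midway between the tips of the shut fingers; the grasp point (between the pads) lies bot.grasp_offset behind it (bot.grasp_offset is the distance from the TCP to the grasp point, in m); x points along the fingers, y is the direction in which the jaws open and shut, and the axes are right-handed (so a half turn about x gives the same grasp; the last joint's range is limited). The gripper opens to 85 mm and grips with 20 to 120 N. Pads are 22 mm wide; open, the fingers measure 114 mm over their backs; the gripper's body (76 mm by 85 mm) begins 54 mm behind the grasp point. The pads swing forward as they close: fully open they stand 13 mm farther back than shut.
Start: joints at [1.174, 0.599, -0.003, 1.599, 0.002, 0.943, -0.08], TCP at [0.228, -0.688, 0.231] pointing down, gripper open.
Joint ranges: [-2.57, 2.57], [-0.35, 1.97], [-1.29, 1.29], [0.11, 2.56], [-1.05, 4.19], [0.11, 1.86], [-2.63, 2.63]. Speed limits (rad/s): [2.22, 2.22, 3.01, 3.01, 3.14, 3.14, 3.14].

## Interface

Orientations are given as a unit quaternion [x, y, z, w].
In Python, from rig import bot, claw, vision gives the robot as it stands. The module is installed in compiled form; this text tells all that it offers. Calls block until the motion is done:
- bot.goto(position, orientation): joint-space move of the TCP to a pose.
- bot.move_linear(position, frame=None, velocity=0.15): straight line of the TCP; frame=None keeps the orientation; velocity is the mean speed in m/s.
- bot.move_j(angles): joint-space move.
- claw.set_gripper(opening): opening from 0.0 (shut) to 1.0 (fully open); the grip force is fixed at half the most; returns when the fingers have stopped.
- bot.sleep(seconds).
- bot.solve_ik(position, orientation): joint angles nearest the present ones, or None.
- bot.state(): the state.
- vision.get_image(name): name is "scene" or "top"; returns a dict with "color" (400x640x3 uint8, blue, green, red), "depth" (400x640 float32, m along the optical axis (not along the pixel's ray), 0 where there is no reading), "fov_y" (degrees; the focal length in pixels is half the picture's height over the tangent of half this angle, whatever the lens; pixels are square), "cx", "cy" (the principal point, pixels), "R" (3x3) and "t" (3): a world point X has camera coordinates R X + t. Camera axes: x right, y down, z forward; pixel columns grow to the right and rows downward; lengths in m; the calibration is good to about 2 mm. A picture is of the moment at which its call begins.
A pose or a line that the arm cannot do raises bot.PlanningError and nothing moves.
- bot.hand_in(): hands the job in, once; it reports no verdict.
The state is a dict: "clock": time; "q": joint angles; "qvel": joint speeds; "joint_efforts": joint torques, N m; "tcp_pos": TCP position; "eef_rot": TCP orientation; "ft_force": force on the tool from outside, world axes, zero at the start; "moment": the same for the moment, N m; "width": opening from 0.0 (shut) to 1.0 (fully open).
Only numpy, scipy, OpenCV 4.12 (cv2) and the standard library are available. Lean on these libraries where they do the work, as an engineer would, in place of code of your own. Each camera call takes 0.05 s, during which the arm holds its last target. There are 200 camera calls.

## Task

Raise the red lift-up door of the kit locker until its catch holds it open by itself, tip the standing carton away from you over the edge of the steel ledge so that it lies on its back, and push it right inside the locker. Then push the blue paddle back to unlock the stay, let the door come down and shut it fully without slamming, leaving the bottle, the jars and the beaker where they stand.

Things in the scene. Friction and masses are not known exactly. Their poses are not given: they have to be found in the camera images.
- locker: Clear acrylic locker with white frame, fixed on the desk, 250 wide, 193 high (all mm). Origin on the desk under the middle of the shut door's plane; x points into the locker, z up. Its steel floor, 8 thick and 250 wide, runs from x -95 (ledge before the door; its near edge is the 8 mm step that blocks the carton's foot) to 200. Walls 8 thick and roof run from x 10 to 200; inside 234 wide, 177 high.
- door (a joint): Angle of the red door (240 wide, 12 thick, 0.5 kg), hinged along the locker's y at its top: 0 shut, 1.57 level towards the robot. It locks once raised past about 2.81 (stop 2.88), then rests on the catch near 2.74. Raising takes 4 to 9 N at the bar; let go unlocked, it sinks slowly (under 1.5 rad/s) until friction stops it ajar at 0.15 to 0.35, then needs a push to shut.
- door_hinge (a point): A point on the door's hinge axis, mid-width: locker frame (0, 0, 185) mm. Its axes turn with the door.
- door_bar (a point): Point on the axis of the steel lifting bar, 14 mm thick, parallel to the hinge, 140 mm from it down the door, 10 mm before the door's mid-plane. It sticks out past the door's +y side, free from locker y 120 mm to its round black end at y 195; this point is at y 165, clear of the side wall. 45 mm above the desk when shut. Its x is normal to the door, towards the inner side.
- door_edge (a point): Middle of the door's free lower edge, 165 mm from the hinge.
- catch (a joint): Angle of the sprung blue catch on the locker's -y side: 0 at rest or holding; pushing its paddle away from the robot turns it up to 0.45 (1 to 3 N). From about 0.2 it frees the raised door, which starts to sink; keep it pushed until the door is below about 2.4, then let it spring back. The rising door pushes it aside for a moment.
- release_pad (a point): Centre of the near face of the blue release paddle, an upright plate 32 mm wide, 34 mm high, 8 mm thick, on the locker's -y side above the roof: at rest at locker frame (39, -169, 255) mm. It turns about a pivot axis 115 mm lower.
- carton_mid (a point): Centre of the loose cardboard carton (blue band), 42 mm deep (x), 90 mm wide (y), 95 mm tall (z), 0.15 to 0.28 kg. At the start it stands upright in front of the ledge, clear of the door's swing, its x axis roughly along the locker's x. Its +x face is its back: lying on its back its x axis points down and its centre is 29 mm above the desk.
- sanitiser: Bystander: clear bottle with blue cap, 56 mm wide, 150 mm tall, standing right (-y) of the locker's ledge. Origin: underside centre.
- specimen_jar: Bystander: amber jar, 56 mm wide, 80 mm tall, on the locker's roof, +y half. Origin: underside centre.
- swab_jar: Bystander: white jar with red lid, 52 mm wide, 70 mm tall, on the locker's roof, -y half. Origin: underside centre.
- beaker: Bystander: white cup, 68 mm wide, 85 mm tall, on the desk right (-y) of the carton. Origin: underside centre.
- carton: The same carton; origin at the centre of its underside, same axes.

How it is judged:
By the outcome, as a careful person would: the job done as asked, in the order asked, and still so for the second after the job is handed in, with the robot touching nothing.
It also fails if it takes over 72 s, if anything falls off the work surface, if the arm or the gripper's body presses on something with over 40 N, if the wrist force passes 120 N, or if a joint passes its speed limit or range.

## Working session

There is one attempt and no reset: what is moved stays moved. The work goes in short steps, each a Python script; the robot and the scene stay as the last script left them, time stands still between calls to the robot, and variables do not carry over. Pictures are saved under pics/ and viewed, about 8 in all and at most 12, crops included, and the job is handed in when it is done.

```bash
mkdir -p pics; cat > h.py <<'E'
import numpy as np, cv2
from rig import bot, claw, vision
from scipy.spatial.transform import Rotation as Rot
def grab(n):
    im=vision.get_image(n); h=im["color"].shape[0]
    im["f"]=h/2/np.tan(np.radians(im["fov_y"])/2); return im
def cloud(im):
    d=im["depth"]; v,u=np.indices(d.shape)
    P=np.stack([(u-im["cx"])/im["f"]*d,(v-im["cy"])/im["f"]*d,d],-1)
    return (P-im["t"])@im["R"]   # R^T (P-t)
def proj(im,X):
    c=im["R"]@np.asarray(X)+im["t"]; return im["cx"]+im["f"]*c[0]/c[2], im["cy"]+im["f"]*c[1]/c[2]
def ray(im,u,v,z):
    d=im["R"].T@np.array([(u-im["cx"])/im["f"],(v-im["cy"])/im["f"],1]); o=-im["R"].T@im["t"]
    return o+d*(z-o[2])/d[2]
def cam(im): return -im["R"].T@im["t"]
E
python3 - <<'E'
from h import *
a=grab("scene");b=grab("top")
for n,i in(("scene",a),("top",b)):
    cv2.imwrite(f"pics/{n}0.png",i["color"]); print(n,cam(i),i["f"],i["cx"],i["cy"]); print(i["R"].round(3))
    np.savez(f"{n}0.npz",**i)
s=bot.state(); print({k:np.round(v,3) for k,v in s.items()}, bot.grasp_offset)
E
```

```text
scene [ 0.97914415 -0.35035866  0.81422166] 367.46836633286796 319.5374836732588 197.52642137040678
[[ 0.64   0.768 -0.009]
 [ 0.599 -0.506 -0.62 ]
 [-0.481  0.392 -0.784]]
top [ 0.33711912 -0.01594278  1.35013861] 517.5229626832628 325.27337539709964 200.11043495717564
[[-0.094 -0.996 -0.001]
 [-0.972  0.092 -0.214]
 [ 0.214 -0.02  -0.977]]
{'clock': np.float64(0.1), 'q': array([ 1.174,  0.6  , -0.003,  1.6  ,  0.002,  0.943, -0.08 ]), 'qvel': array([-0.   , -0.002, -0.001, -0.002,  0.001,  0.001, -0.001]), 'joint_efforts': array([ 5.0000e-03, -7.7799e+01,  1.5680e+00, -2.5863e+01,  1.2000e-02,
        5.0000e-03,  0.0000e+00]), 'tcp_pos': array([ 0.228, -0.688,  0.23 ]), 'eef_rot': array([-0.698, -0.113,  0.698, -0.112]), 'ft_force': array([ 0.361,  0.054, -0.194]), 'moment': array([-0.014,  0.005,  0.011]), 'width': np.float64(0.998)} 0.0187
```

View pics/scene0.png

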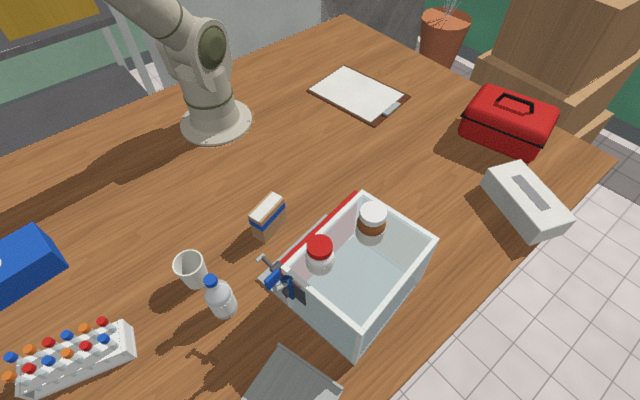

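View pics/top0.png

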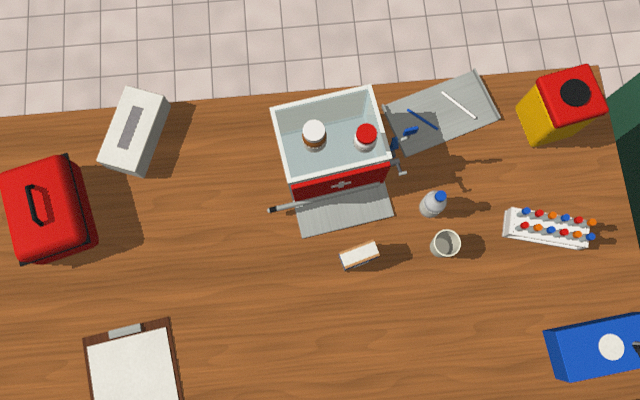

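Top view: the locker roof has corners at about (270,106), (372,86), (391,163) and (294,184). The ledge's near corners are at about (302,238) and (393,217). The carton top is near (359,254), the beaker (446,243), the bottle (433,203), the bar end (270,210) and the paddle (410,132).

```bash
python3 - <<'E'
from h import *
i=dict(np.load("top0.npz")); j=dict(np.load("scene0.npz"))
print("roof",[ray(i,u,v,.193).round(3).tolist() for u,v in((270,106),(372,86),(391,163),(294,184))])
l=[ray(i,u,v,.008) for u,v in((302.5,237.5),(393.5,216.5))]; print("ledge",[p.round(3).tolist() for p in l],np.linalg.norm(l[0]-l[1]))
P=cloud(i); hsv=cv2.cvtColor(i["color"],cv2.COLOR_BGR2HSV)
# ledge: points at z 5..12mm 
def rect(m,name):
    n,lab,st,ce=cv2.connectedComponentsWithStats(m.astype(np.uint8))
    for k in range(1,n):
        if st[k,4]>80:
            q=P[lab==k]; r=cv2.minAreaRect((q[:,:2]*1000).astype(np.float32))
            print(name,ce[k].round(0),st[k,4],"c",np.round(r[0],1),"size",np.round(r[1],1),"ang",round(r[2],1),"z",np.median(q[:,2]).round(4))
v,u=np.indices(P.shape[:2]); roi=(u>260)&(u<470)&(v>70)&(v<280)
z=P[...,2]
rect(roi&(abs(z-.095)<.006)&(v>235)&(u<400),"carton")
rect(roi&(abs(z-.193)<.006),"roof")
rect(roi&(abs(z-.085)<.006)&(v>220)&(u>420),"beaker")
rect(roi&(z>.125)&(z<.16)&(u>410)&(v>180),"bottle")
rect(roi&(z>.004)&(z<.013)&(v>180)&(u<400),"ledge")
rect(roi&(z>.25)&(z<.275),"jars")
b=(hsv[...,0]>100)&(hsv[...,0]<125)&(hsv[...,1]>150)
rect(roi&b&(u>385)&(u<425)&(v<160),"paddle")
for n,p in(("bar",(271,210)),):print(ray(i,*p,.045))
E
```

```text
roof [[0.831, 0.071, 0.193], [0.859, -0.177, 0.193], [0.664, -0.2, 0.193], [0.635, 0.029, 0.193]]
ledge [[0.536, 0.026, 0.008], [0.57, -0.218, 0.008]] 0.24582492672631645
carton [359. 254.] 637 c [ 470.7 -110.3] size [42.3 91. ] ang 15.7 z 0.0955
roof [329. 133.] 7102 c [733.9 -75.3] size [234.  265.5] ang 8.6 z 0.1927
beaker [447. 243.] 152 c [ 478.4 -329. ] size [66.4 64.9] ang 86.9 z 0.0842
bottle [440. 196.] 114 c [ 584.5 -314.6] size [26.  23.8] ang 87.5 z 0.149
ledge [344. 212.] 2672 c [595.8 -90. ] size [ 96.6 259.8] ang 11.3 z 0.0079
jars [314. 132.] 385 c [731.2 -27.5] size [48.5 49.1] ang 84.7 z 0.2719
jars [366. 134.] 350 c [ 716.9 -142.3] size [44.5 45.5] ang 28.1 z 0.2625
jars [411. 130.] 86 c [ 715.4 -241.2] size [10.1 31.1] ang 7.9 z 0.2678
paddle [410. 130.] 85 c [ 580.1 -157.3] size [ 23.3 562. ] ang 58.6 z 0.2669
[0.60960797 0.09927043 0.045     ]
```

```bash
python3 - <<'E'
import cv2
a=cv2.imread("pics/top0.png")[70:280,250:470]; cv2.imwrite("pics/crop1.png",cv2.resize(a,None,fx=2.8,fy=2.8,interpolation=cv2.INTER_CUBIC))
E
```

```text
(no output)
```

View pics/crop1.png

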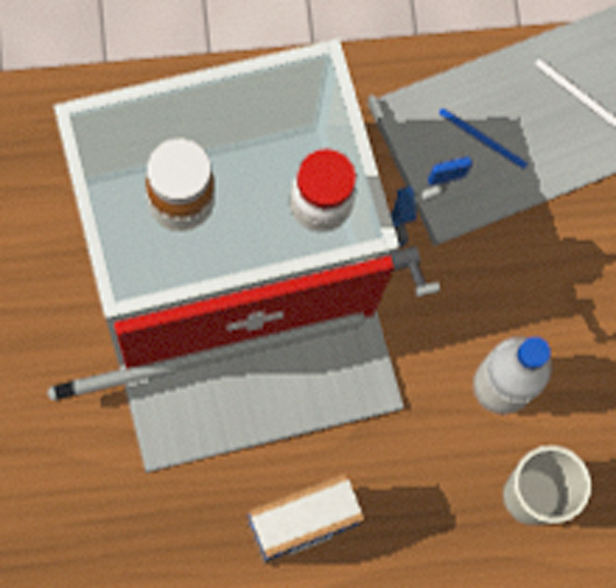

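Measurements agree: carton top z is 0.0955, roof 0.193 and paddle top about 0.268. Next I'll fit the locker pose and check IK for all the planned poses.

```bash
python3 - <<'E'
from h import *
i=dict(np.load("top0.npz"))
c=lambda u,v:(u/2.8+250-.32,v/2.8+70-.32)
pts=[((150,469),(-95,125,8)),((404,406),(-95,-125,8)),((108,318),(10,125,193)),((397,245),(10,-125,193)),((55,105),(200,125,193)),((340,40),(200,-125,193)),((48,393),(-10,195,45))]
W=np.array([ray(i,*c(*p),l[2]/1000)[:2] for p,l in pts]); Lc=np.array([l[:2] for _,l in pts])/1000
W=np.vstack([W,[.7154,-.2412]]); Lc=np.vstack([Lc,[.042,-.169]])
wm,lm=W.mean(0),Lc.mean(0); H=(Lc-lm).T@(W-wm); U,_,Vt=np.linalg.svd(H); R=Vt.T@U.T
o=wm-R@lm; print("o",o,"yaw",np.arctan2(R[1,0],R[0,0])); print(((W-(Lc@R.T+o))*1000).round(1).tolist())
open("h.py","a").write(f'''
O=np.array({o.tolist()}); YAW={np.arctan2(R[1,0],R[0,0])}
RL=Rot.from_euler("z",YAW).as_matrix()
def L(x,y,z): return RL@np.array([x,y,z])/1000+np.r_[O,0]     # locker mm -> world
def toL(p): return RL.T@(np.asarray(p)-np.r_[O,0])*1000
def ori(pitch,mode,yaw=0,flip=1):
    """pitch deg below level, mode 'v': jaws open in the vertical plane, 'h': jaws open along locker y"""
    p=np.radians(pitch); x=np.array([np.cos(p),0,-np.sin(p)]); y=np.array([0,1.,0])
    if mode=="v": y=np.cross(y,x)
    y=y*flip; m=np.column_stack([x,y,np.cross(x,y)])
    return (Rot.from_matrix(RL)*Rot.from_euler("z",yaw,degrees=True)*Rot.from_matrix(m)).as_quat()
def bar(th):
    return np.array([-140*np.sin(th)-10*np.cos(th),172,185-140*np.cos(th)+10*np.sin(th)])
''')
E
python3 - <<'E'
from h import *
t=lambda n,p,q:print(n,(lambda r:None if r is None else np.round(r,2))(bot.solve_ik(p,q)))
for f in(1,-1):
  for p in (45,60,75,90):
    for th in(0,.8,1.6,2.4,2.86):
      q=ori(p,'v',0,f); b=L(*bar(th))+Rot.from_quat(q).apply([.0187,0,0]); t(("bar",f,p,th),b,q)
for f in(1,-1):
  for p in(30,40,60):
    q=ori(p,'h',0,f)
    for x,y,z in((-210,-5,30),(-120,-5,80),(15,-5,35)): t(("carton",f,p,x),L(x,y,z),q)
  for p in(30,45,60):
    q=ori(p,'h',0,f); t(("pad",f,p),L(20,-175,255),q); t(("pad",f,p),L(85,-175,255),q)
E
```

```text
o [ 0.64885192 -0.08204975] yaw 0.152734500903767
[[1.2, -3.3], [0.3, 0.4], [-2.0, -0.9], [-0.1, 1.7], [0.8, 0.4], [-0.8, -0.7], [1.2, 0.8], [-0.7, 1.5]]
('bar', 1, 45, 0) [ 0.42  1.18 -1.11  2.45  2.45  1.31  0.99]
('bar', 1, 45, 0.8) None
('bar', 1, 45, 1.6) None
('bar', 1, 45, 2.4) [ 0.55  0.36 -1.08  2.46  2.15  0.57  0.9 ]
('bar', 1, 45, 2.86) [ 0.56  0.38 -1.08  2.32  1.96  0.51  1.15]
('bar', 1, 60, 0) [ 0.44  1.04 -1.1   2.3   2.07  0.98  1.22]
('bar', 1, 60, 0.8) [ 0.42  0.87 -1.1   2.51  2.08  0.95  1.  ]
('bar', 1, 60, 1.6) [ 0.49  0.52 -1.09  2.5   1.87  0.61  1.13]
('bar', 1, 60, 2.4) [ 0.6   0.35 -1.1   2.28  1.25  0.45  1.8 ]
('bar', 1, 60, 2.86) [ 0.58  0.39 -1.1   2.13  1.09  0.53  2.  ]
('bar', 1, 75, 0) [-0.12  0.72 -0.18  2.16  1.56  0.14  1.52]
('bar', 1, 75, 0.8) [ 0.35  0.74 -0.91  2.33  1.58  0.61  1.48]
('bar', 1, 75, 1.6) [ 0.52  0.53 -1.1   2.31  1.14  0.61  1.85]
('bar', 1, 75, 2.4) [-1.06  0.41  1.13  2.18 -0.73  0.63 -2.43]
('bar', 1, 75, 2.86) [-1.01  0.47  1.13  2.03 -0.71  0.75 -2.48]
('bar', 1, 90, 0) [-0.51  0.8   0.44  2.   -0.71  0.49 -2.54]
('bar
[... 2314 characters left out ...]
15) [ 0.8   1.25 -0.92  2.42  3.05  1.18  2.58]
('carton', -1, 40, -210) None
('carton', -1, 40, -120) None
('carton', -1, 40, 15) [ 0.76  1.11 -0.92  2.37  2.82  0.96  2.59]
('carton', -1, 60, -210) None
('carton', -1, 60, -120) [ 0.69  0.72 -0.73  2.47  2.55  0.5   2.54]
('carton', -1, 60, 15) [ 0.47  0.81 -0.55  2.21  2.52  0.39  2.55]
('pad', -1, 30) [ 1.21  0.82 -1.1   2.16  3.01  0.38  2.5 ]
('pad', -1, 30) [ 1.03  0.77 -0.92  2.06  3.2   0.36  2.23]
('pad', -1, 45) [ 1.21  0.79 -1.22  2.03  1.66  0.34 -2.53]
('pad', -1, 45) [ 1.06  0.78 -1.09  1.92  1.56  0.29 -2.47]
('pad', -1, 60) [ 0.57  0.49 -0.27  1.9  -0.39  0.33 -0.72]
('pad', -1, 60) [ 0.48  0.54 -0.22  1.78 -0.31  0.38 -0.84]
```

```bash
python3 - <<'E'
from h import *
q=ori(90,'v',0,-1)
bot.goto([.35,-.4,.42],q); claw.set_gripper(.45)
bot.goto([.5,.05,.42],q)
b=lambda th,dx=0:L(*bar(th))-np.array([0,0,.0187])
bot.goto(b(0)+[0,0,.2],q)
bot.move_linear(b(0)+[0,0,.06],velocity=.2)
bot.move_linear(b(0),velocity=.08)
i=grab("scene"); cv2.imwrite("pics/bar.png",cv2.resize(i["color"][120:320,200:480],None,fx=2.6,fy=2.6))
s=bot.state();print(s["clock"],s["tcp_pos"]-b(0),s["ft_force"],s["q"].round(2))
E
```

```text
6.4333 [0.00026516 0.00021208 0.00040045] [0.1085693  0.54932581 0.3731365 ] [ 0.14  0.81 -0.58  1.96  0.78  0.6  -0.81]
```

View pics/bar.png

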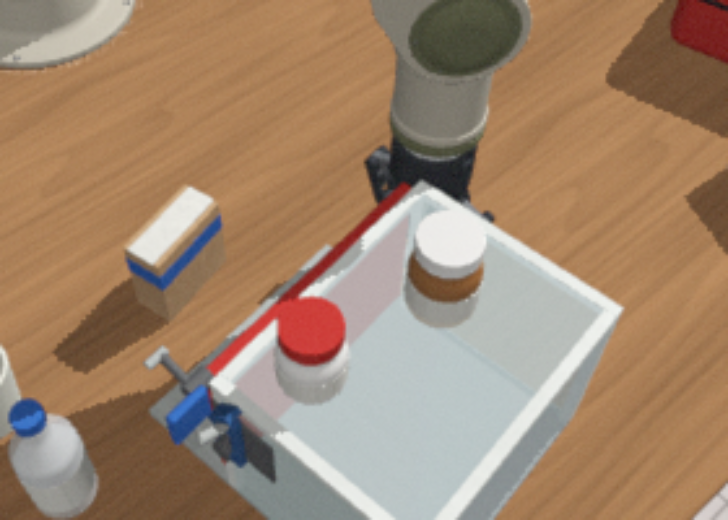

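The picture shows the gripper standing over the bar stub beside the locker's far corner, at about crop (430,170), with no contact force. Next: grip the bar, check the width, and start lifting.

```bash
python3 - <<'E'
from h import *
b=lambda th:L(*bar(th))-np.array([0,0,.0187])
claw.set_gripper(0.0)
s=bot.state();print(s["clock"],"w",s["width"]*85,s["ft_force"].round(1))
if .1<s["width"]<.25:
    for th in (.1,.25,.45,.7,1.0,1.3,1.6,1.9):
        bot.move_linear(b(th),velocity=.12)
        s=bot.state();print(th,round(s["clock"],2),round(s["width"]*85,1),s["ft_force"].round(1))
        if np.linalg.norm(s["ft_force"])>50 or s["width"]<.1: print("STOP");break
    i=grab("scene"); cv2.imwrite("pics/lift.png",i["color"])
E
```

```text
6.7917 w 11.871948922667015 [ 0.5 -0.2  4.8]
0.1 7.06 11.8 [ 1.8 -0.6  2.3]
0.25 7.38 12.1 [2.5 0.2 3.6]
0.45 7.77 11.7 [ 4.4 -0.8  5.5]
0.7 8.21 12.0 [6.9 0.4 2.5]
1.0 8.71 11.9 [ 5.3  0.1 -0.9]
1.3 9.21 11.8 [ 6.4  1.1 -0.7]
1.6 9.71 11.8 [ 4.2  2.4 -4. ]
1.9 10.21 11.6 [-6.8  2.7 -0.8]
```

```bash
python3 - <<'E'
from h import *
b=lambda th:L(*bar(th))-np.array([0,0,.0187])
for th in (2.2,2.5,2.7,2.8,2.85):
    bot.move_linear(b(th),velocity=.1)
    s=bot.state();print(th,round(s["clock"],2),round(s["width"]*85,1),s["ft_force"].round(1))
    if np.linalg.norm(s["ft_force"])>60 or s["width"]<.1: print("STOP");break
i=grab("scene"); cv2.imwrite("pics/lift2.png",i["color"][60:360,150:550])
j=grab("top"); P=cloud(j); hsv=cv2.cvtColor(j["color"],cv2.COLOR_BGR2HSV)
def redpts(im):
    P=cloud(im); hsv=cv2.cvtColor(im["color"],cv2.COLOR_BGR2HSV)
    m=((hsv[...,0]<8)|(hsv[...,0]>172))&(hsv[...,1]>150)&(im["depth"]>0)
    q=(P[m]-np.r_[O,0])@RL*1000
    return q[(abs(q[:,1])<125)&(q[:,0]>-180)&(q[:,0]<25)&(q[:,2]>0)]
for im in(i,j):
    q=redpts(im); print(len(q),q.min(0).round(0) if len(q) else '',q.max(0).round(0) if len(q) else '')
    if len(q)>20:
        k=q[:,2]>200
        if k.sum()>10: print(np.median(np.pi-np.arctan2(-q[k][:,0],q[k][:,2]-185)))
E
```

```text
2.2 10.82 11.8 [-22.9  -0.    9.4]
2.5 11.39 11.4 [-51.4  -7.   50.8]
STOP
7738 [-113. -119.    8.] [  6. 121. 310.]
2.462739376833787
2681 [-118. -123.  156.] [ 11.  89. 312.]
2.435456983479125
```

View pics/lift2.png

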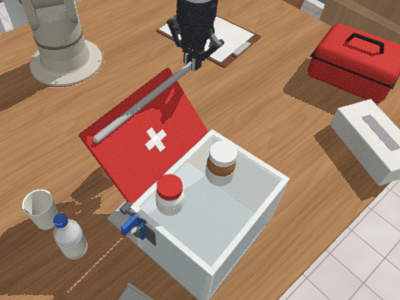

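The door stands open at about 2.45. The force on the tool is purely radial outward, so my arc runs slightly too close to the hinge here. I'll ease outward with force feedback and go on.

```bash
python3 - <<'E'
from h import *
b=lambda th:L(*bar(th))-np.array([0,0,.0187])
def rad(th): return RL@np.array([-np.sin(th),0,-np.cos(th)])
r=0.; th=2.47
s=bot.state();print(toL(s["tcp_pos"]).round(1),toL(b(2.5)).round(1),s["ft_force"].round(1))
for k in range(26):
    f=s["ft_force"]@rad(th)
    if abs(f)>12: r+=np.clip(f*.00006,-.002,.002)
    elif th>=2.86: break
    else: th=min(th+.06,2.86)
    bot.move_linear(b(th)+r*rad(th),velocity=.08)
    s=bot.state(); tg=RL@np.array([-np.cos(th),0,np.sin(th)])
    print(round(th,2),round(r*1000,1),"rad",round(s["ft_force"]@rad(th),1),"tan",round(s["ft_force"]@tg,1),"y",s["ft_force"][1].round(1),round(s["width"]*85,1),round(s["clock"],2))
    if np.linalg.norm(s["ft_force"])>85: print("STOP");break
E
```

```text
[-88.3 172.4 284.3] [-75.8 172.  284.4] [-50.6  -8.4  50.7]
2.47 2.0 rad 50.3 tan -8.2 y -5.4 11.8 11.74
2.47 4.0 rad 34.7 tan -7.6 y -2.5 11.6 11.99
2.47 6.0 rad 21.4 tan -6.0 y -1.1 11.4 12.24
2.47 7.3 rad 10.3 tan -4.8 y 0.8 11.5 12.49
2.53 7.3 rad 21.0 tan -3.8 y -0.9 11.5 12.75
2.53 8.5 rad 7.9 tan -5.5 y 0.6 11.7 13.0
2.59 8.5 rad 17.8 tan -5.2 y -1.1 11.4 13.26
2.59 9.6 rad 7.0 tan -5.4 y 0.6 11.3 13.51
2.65 9.6 rad 16.9 tan -5.7 y -2.0 11.2 13.77
2.65 10.6 rad 6.3 tan -5.6 y 0.3 11.5 14.02
2.71 10.6 rad 16.7 tan -5.2 y -2.2 11.4 14.28
2.71 11.6 rad 5.8 tan -5.6 y -0.2 11.2 14.53
2.77 11.6 rad 13.5 tan -4.5 y -0.8 11.4 14.8
2.77 12.4 rad 6.0 tan -4.3 y 0.6 11.2 15.05
2.83 12.4 rad 13.4 tan -4.2 y -1.2 11.3 15.32
2.83 13.2 rad 5.1 tan -4.9 y -0.0 11.3 15.57
2.86 13.2 rad 10.2 tan -3.9 y -0.5 11.7 15.82
```

```bash
cat >> h.py <<'E'
def door_angle():
    out=[]
    for n in("scene","top"):
        im=grab(n); P=cloud(im); hsv=cv2.cvtColor(im["color"],cv2.COLOR_BGR2HSV)
        m=((hsv[...,0]<8)|(hsv[...,0]>172))&(hsv[...,1]>150)&(im["depth"]>0)
        q=(P[m]-np.r_[O,0])@RL*1000
        q=q[(abs(q[:,1])<115)&(q[:,0]>-180)&(q[:,0]<25)&(q[:,2]>10)]
        d=np.hypot(q[:,0],q[:,2]-185); q=q[(d>80)&(d<170)&~((q[:,0]>-3)&(q[:,2]>190))]
        if len(q)>30: out.append((n,len(q),round(float(np.median(np.arctan2(-q[:,0],185-q[:,2]))),3)))
    return out
E
python3 - <<'E'
from h import *
print(door_angle())
xl=RL[:,0]
for k in range(4):
    s=bot.state(); 
    if s["ft_force"]@xl<-18: break
    bot.move_linear(s["tcp_pos"]+.0025*xl+[0,0,.0006],velocity=.05)
    s=bot.state();print(s["ft_force"].round(1),toL(s["tcp_pos"]).round(1))
print(door_angle())
E
```

```text
[('scene', 3432, 2.877), ('top', 398, 2.82)]
[-6.8 -1.2  8.5] [-33.9 172.2 316.1]
[-8.1 -1.4  8.3] [-33.3 172.2 316.3]
[-8.5 -1.2  9.2] [-32.9 172.2 316.4]
[-8.1 -0.7  8.2] [-32.5 172.2 316.5]
[('scene', 3394, 2.892), ('top', 392, 2.835)]
```

```bash
python3 - <<'E'
from h import *
xl=RL[:,0]; p=bot.state()["tcp_pos"].copy()
for k in range(1,7):
    bot.move_linear(p-.003*k*xl-[0,0,.0009*k],velocity=.06)
    s=bot.state();print(k,s["ft_force"].round(1),toL(s["tcp_pos"]).round(1))
    if s["ft_force"]@xl>8: break
print(door_angle(),bot.state()["clock"])
E
```

```text
1 [-7.  -0.4  8. ] [-37.  172.2 315.3]
2 [-4.8 -0.9  8.1] [-39.5 172.2 314.6]
3 [-3.9 -0.4  7.7] [-42.1 172.2 313.8]
4 [-3.   0.4  5.9] [-44.5 172.2 313. ]
5 [3.1 0.6 4.3] [-46.4 172.2 312.4]
6 [7.6 0.3 3.8] [-48.  172.1 311.8]
[('scene', 3610, 2.777), ('top', 484, 2.728)] 18.6167
```

The pulling force now points back from the catch, and the angle holds near 2.75, so the door is latched. I'll release it and go behind the carton.

```bash
python3 - <<'E'
from h import *
claw.set_gripper(.45)
p=bot.state()["tcp_pos"].copy()
bot.move_linear(p+[0,0,.11],velocity=.25)
print(door_angle(),bot.state()["clock"])
c=toL([.4707,-.1103,0]); print(c)
sol=[]
for f in(1,-1):
  for pt in(90,80,75):
    q=ori(pt,'h',0,f); print(f,pt,[(x,z,np.round(bot.solve_ik(L(x,c[1],z),q),2) if bot.solve_ik(L(x,c[1],z),q) is not None else None) for x,z in((-224,30),(-224,150),(-110,85))])
E
```

```text
[('scene', 3599, 2.791), ('top', 487, 2.742)] 19.6833
[-180.37603948   -0.8171084     0.        ]
1 90 [(-224, 30, array([ 0.66,  0.76, -0.76,  2.35,  1.24,  0.53,  0.58])), (-224, 150, array([ 0.88,  0.61, -1.07,  2.26,  0.83,  0.75,  0.95])), (-110, 85, array([ 0.71,  0.8 , -0.97,  2.08,  0.97,  0.81,  0.84]))]
1 80 [(-224, 30, array([ 0.58,  0.71, -0.58,  2.48,  1.96,  0.34, -0.08])), (-224, 150, array([ 0.88,  0.52, -0.97,  2.38,  1.  ,  0.47,  0.83])), (-110, 85, array([ 0.69,  0.72, -0.86,  2.21,  1.19,  0.54,  0.65]))]
1 75 [(-224, 30, array([ 0.66,  0.75, -0.67,  2.53,  2.23,  0.45, -0.32])), (-224, 150, array([ 0.81,  0.46, -0.82,  2.44,  1.19,  0.29,  0.68])), (-110, 85, array([ 0.64,  0.67, -0.75,  2.27,  1.42,  0.39,  0.44]))]
-1 90 [(-224, 30, array([ 0.24,  0.66, -0.15,  2.38,  0.66,  0.15, -1.95])), (-224, 150, array([ 0.46,  0.43, -0.43,  2.29,  0.38,  0.49, -1.69])), (-110, 85, array([ 0.31,  0.62, -0.34,  2.11,  0.43,  0.48, -1.77]))]
-1 80 [(-224, 30, array([ 0.31,  0.66, -0.19,  2.49,  2.81,  0.18,  2.23])), (-224, 150, array([ 0.47,  0.39, -0.38,  2.4 ,  0.42,  0.23, -1.69])), (-110, 85, array([ 0.27,  0.58, -0.23,  2.23,  0.47,  0.19, -1.79]))]
-1 75 [(-224, 30, array([ 0.33,  0.68, -0.19,  2.55,  3.06,  0.33,  2.01])), (-224, 150, array([ 0.65,  0.41, -0.58,  2.45,  1.02,  0.17, -2.28])), (-110, 85, None)]
```

```bash
python3 - <<'E'
from h import *
q=ori(90,'h',0,1); xl=RL[:,0]
bot.goto(L(-224,60,400),q); claw.set_gripper(.55)
bot.goto(L(-224,-1,160),q); bot.move_linear(L(-224,-1,28),velocity=.2)
s=bot.state();print(s["clock"],s["ft_force"].round(1)); f0=s["ft_force"].copy()
bot.move_linear(L(-160,-1,28),velocity=.06)
print((bot.state()["ft_force"]-f0).round(1))
for x in np.arange(-157,-139,2):
    bot.move_linear(L(x,-1,28),velocity=.04)
    s=bot.state(); f=(s["ft_force"]-f0)@xl; print(x,f.round(1))
    if f<-5: break
i=grab("scene"); cv2.imwrite("pics/push.png",cv2.resize(i["color"][150:330,180:420],None,fx=3,fy=3)); print(s["clock"])
E
```

```text
23.4333 [-0.2 -0.3 -0.1]
[-0.7  1.2 -0.2]
-157 -0.8
-155 -1.0
-153 -0.4
-151 0.1
-149 -0.5
-147 -0.4
-145 -0.2
-143 -4.3
-141 -9.9
26.9
```

View pics/push.png

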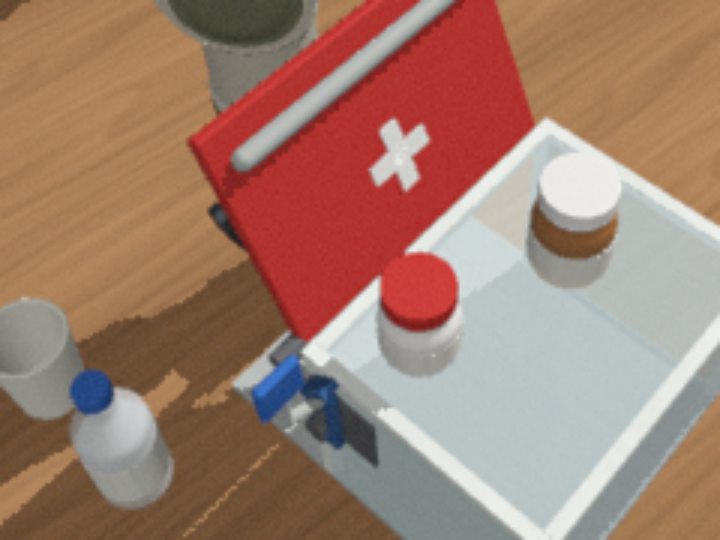

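Door stays up, clear of everything. The carton is hidden behind it, but the force rise at x = -143 shows it has met the step. Now I'll tip it from high up.

```bash
python3 - <<'E'
from h import *
xl=RL[:,0]
bot.move_linear(L(-150,-1,28),velocity=.1); bot.move_linear(L(-150,-1,79),velocity=.15)
f0=bot.state()["ft_force"].copy()
for x in np.arange(-140,-84,6):
    bot.move_linear(L(x,-1,79),velocity=.07)
    s=bot.state(); print(x,(s["ft_force"]-f0).round(1))
bot.sleep(.3)
i=grab("top"); cv2.imwrite("pics/tip.png",cv2.resize(i["color"][90:270,230:470],None,fx=3,fy=3)); print(s["clock"])
np.savez("top1.npz",**i)
P=(cloud(i)-np.r_[O,0])@RL*1000
hsv=cv2.cvtColor(i["color"],cv2.COLOR_BGR2HSV)
m=(hsv[...,0]>8)&(hsv[...,0]<25)&(hsv[...,1]>60)&(P[...,0]>-150)&(P[...,0]<30)&(abs(P[...,1])<90)&(P[...,2]>25)&(P[...,2]<120)
q=P[m]; print(len(q), np.percentile(q,[3,50,97],axis=0).round(0) if len(q) else '')
E
```

```text
-140 [-0.5  0.6  0.3]
-134 [-0.5  0.5  0.8]
-128 [-0.7  1.1  0. ]
-122 [-0.5  1.1 -0.5]
-116 [-1.3  1.4 -0.7]
-110 [-1.7  0.8  0. ]
-104 [-0.9  1.4 -0.1]
-98 [-1.4  1.7  0.4]
-92 [ 0.2  0.7 -0.1]
-86 [-0.7  1.   0.5]
30.2333
344 [[-119.  -36.   33.]
 [-109.   15.   49.]
 [ -32.   43.   55.]]
```

View pics/tip.png

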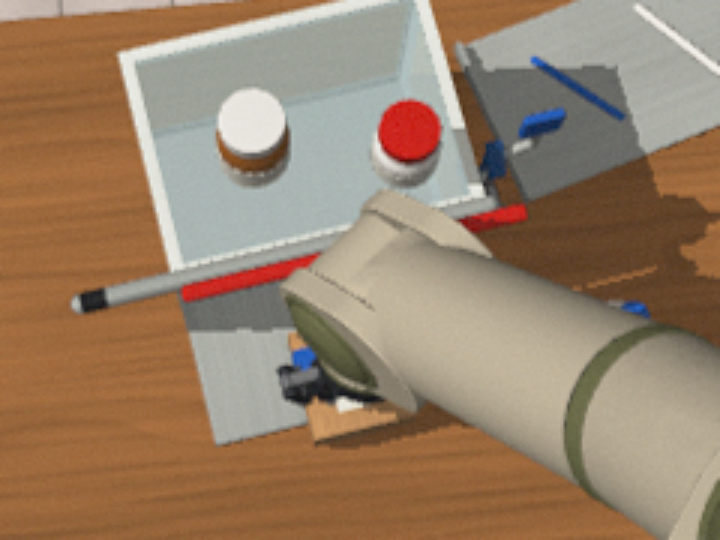

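The carton lies on the ledge, on its back, with its near end at about crop (355,430), which is locker x ≈ -118. The arm hides part of it, so I'll step aside and measure it.

```bash
python3 - <<'E'
from h import *
bot.move_linear(L(-165,-1,120),velocity=.25)
bot.goto(L(-215,130,260),ori(90,'h',0,1))
i=grab("top"); s=bot.state(); print(s["clock"])
P=(cloud(i)-np.r_[O,0])@RL*1000
m=(P[...,0]>-150)&(P[...,0]<-8)&(abs(P[...,1])<110)&(P[...,2]>42)&(P[...,2]<58)
n,lab,st,ce=cv2.connectedComponentsWithStats(m.astype(np.uint8))
for k in range(1,n):
    if st[k,4]>60:
        r=cv2.minAreaRect(P[lab==k][:,:2].astype(np.float32)); print(st[k,4],np.round(r[0]),np.round(r[1]),round(r[2],1),np.median(P[lab==k][:,2]).round(1),ce[k])
cv2.imwrite("pics/tip2.png",cv2.resize(i["color"][90:270,230:470],None,fx=3,fy=3))
for pt in(45,50,60,70,80,90):
    q=ori(pt,'h',0,1); print(pt,[(x,None if (r:=bot.solve_ik(L(x,0,24),q)) is None else np.round(r,2)) for x in(-140,-100,-60,-20,32)])
E
```

```text
31.95
1300 [-71.  -2.] [90. 97.] 89.8 49.9 [347.20307692 214.88153846]
45 [(-140, None), (-100, None), (-60, array([ 0.9 ,  1.24, -1.15,  2.49,  2.59,  1.1 , -0.28])), (-20, array([ 0.87,  1.22, -1.15,  2.41,  2.56,  1.03, -0.25])), (32, array([ 0.83,  1.21, -1.14,  2.3 ,  2.52,  0.96, -0.21]))]
50 [(-140, None), (-100, array([ 0.91,  1.18, -1.14,  2.53,  2.5 ,  1.05, -0.28])), (-60, array([ 0.88,  1.16, -1.13,  2.45,  2.47,  0.99, -0.26])), (-20, array([ 0.85,  1.15, -1.13,  2.37,  2.43,  0.94, -0.22])), (32, array([ 0.82,  1.18, -1.15,  2.26,  2.35,  0.91, -0.12]))]
60 [(-140, array([ 0.9 ,  1.06, -1.13,  2.52,  2.26,  0.9 , -0.21])), (-100, array([ 0.88,  1.07, -1.14,  2.43,  2.2 ,  0.88, -0.13])), (-60, array([ 0.85,  1.07, -1.14,  2.35,  2.14,  0.85, -0.07])), (-20, array([ 0.81,  1.07, -1.11,  2.27,  2.1 ,  0.81, -0.01])), (32, array([ 0.74,  1.04, -1.05,  2.16,  2.04,  0.72,  0.03]))]
70 [(-140, array([ 0.82,  0.94, -1.03,  2.41,  1.96,  0.71, -0.01])), (-100, array([ 0.75,  0.91, -0.95,  2.33,  1.92,  0.62,  0.02])), (-60, array([ 0.57,  0.82, -0.69,  2.25,  1.96,  0.42, -0.06])), (-20, array([ 0.41,  0.78, -0.47,  2.18,  1.98,  0.25, -0.11])), (32, array([ 0.27,  0.77, -0.3 ,  2.07,  1.75,  0.13,  0.07]))]
80 [(-140, array([ 0.32,  0.69, -0.29,  2.32,  1.73,  0.14,  0.11])), (-100, array([ 0.32,  0.71, -0.32,  2.23,  1.28,  0.17,  0.55])), (-60, array([ 0.4 ,  0.75, -0.47,  2.14,  1.15,  0.3 ,  0.68])), (-20, array([ 0.42,  0.79, -0.54,  2.05,  1.07,  0.39,  0.77])), (32, array([ 0.42,  0.83, -0.58,  1.93,  0.98,  0.47,  0.88]))]
90 [(-140, array([ 0.49,  0.76, -0.59,  2.18,  0.97,  0.48,  0.85])), (-100, array([ 0.48,  0.79, -0.62,  2.1 ,  0.91,  0.55,  0.91])), (-60, array([ 0.47,  0.82, -0.63,  2.01,  0.86,  0.61,  0.96])), (-20, array([ 0.45,  0.85, -0.64,  1.92,  0.82,  0.66,  1.02])), (32, array([ 0.41,  0.88, -0.63,  1.8 ,  0.76,  0.72,  1.08]))]
```

```bash
python3 - <<'E'
from h import *
xl=RL[:,0]; q=ori(60,'h',0,1); q2=ori(46,'h',0,1)
for x,z in((-145,100),(-142,90),(-140,80),(-140,65)):
    r=bot.solve_ik(L(x,-2,z),q); print(x,z,None if r is None else r.round(2))
pre=ori(75,'h',0,1)
bot.goto(L(-165,-2,90),pre)
bot.move_linear(L(-142,-2,25),frame=q,velocity=.15)
f0=bot.state()["ft_force"].copy()
for x,qq in((-100,q),(-60,q),(-25,q2),(5,q2),(22,q2),(33,q2)):
    bot.move_linear(L(x,-2,25),frame=qq,velocity=.09)
    s=bot.state(); print(x,(s["ft_force"]-f0).round(1),round(s["clock"],2))
    if abs((s["ft_force"]-f0)@xl)>20: print("STOP");break
i=grab("scene"); cv2.imwrite("pics/in.png",i["color"][60:360,150:550]); j=grab("top"); cv2.imwrite("pics/in_top.png",j["color"])
a=i["color"][60:360,150:550]; b=j["color"][60:360,180:580]; cv2.imwrite("pics/in2.png",np.hstack([a,b]))
E
```

```text
-145 100 [ 0.99  0.89 -1.24  2.49  2.05  0.77 -0.08]
-142 90 [ 0.97  0.92 -1.23  2.49  2.07  0.79 -0.09]
-140 80 [ 0.96  0.94 -1.22  2.49  2.1   0.8  -0.11]
-140 65 [ 0.94  0.97 -1.19  2.5   2.14  0.83 -0.14]
-100 [-0.1  0.4  0.2] 35.06
-60 [-0.6  0.3  1.3] 35.65
-25 [-0.8 -1.3 -0.7] 36.19
5 [-0.2  0.2 -0.6] 36.67
22 [ 0.2 -0.2 -1. ] 37.02
33 [ 0.  -0.9 -1.5] 37.29
```

View pics/in2.png

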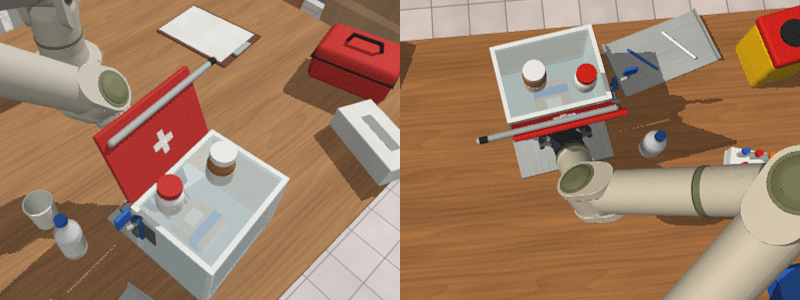

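The carton lies inside, visible through the clear roof at about (195,220) in the left view, and the door is still up. I'll retract and check the heights of the catch parts near the paddle.

```bash
python3 - <<'E'
from h import *
i=dict(np.load("top0.npz")); P=(cloud(i)-np.r_[O,0])@RL*1000
for u,v in((402,172),(399,166),(394,162),(405,138),(394,144),(410,131)): print((u,v),P[v-1:v+2,u-1:u+2].reshape(-1,3).max(0).round(0),P[v,u].round(0))
bot.move_linear(L(-110,-2,35),frame=ori(60,'h',0,1),velocity=.25)
bot.move_linear(L(-170,-2,120),frame=ori(75,'h',0,1),velocity=.25)
claw.set_gripper(0)
j=grab("top"); Q=(cloud(j)-np.r_[O,0])@RL*1000
print(bot.state()["clock"],door_angle())
for f in(1,-1):
  for pt in(50,60):
    for yw in(0,15):
      q=ori(pt,'h',yw,f); print(f,pt,yw,[None if (r:=bot.solve_ik(L(x,-177,z),q)) is None else r.round(2) for x,z in((-60,330),(15,252),(72,248))])
E
```

```text
(402, 172) [  18. -133.  202.] [ -32. -135.  201.]
(399, 166) [  34. -132.  194.] [ -15. -135.  193.]
(394, 162) [  -0. -123.  196.] [  -3. -125.  195.]
(405, 138) [  44. -160.  219.] [  42. -162.  213.]
(394, 144) [  38. -132.  212.] [  36. -135.  207.]
(410, 131) [  40. -161.  274.] [  39. -164.  267.]Traceback (most recent call last):
  File "<stdin>", line 5, in <module>
rig.PlanningError: the arm cannot follow that straight line within its joint ranges
```

```bash
python3 - <<'E'
from h import *
q=ori(60,'h',0,1); q2=ori(46,'h',0,1)
for p,f,v in((( -25,-2,25),q2,.2),((-60,-2,25),q,.2),((-142,-2,25),q,.25),((-165,-2,90),ori(75,'h',0,1),.25)):
    bot.move_linear(L(*p),frame=f,velocity=v)
claw.set_gripper(0)
print(bot.state()["clock"],door_angle(),bot.state()["q"].round(2))
for f in(1,-1):
  for pt in(50,60):
    for yw in(0,15):
      q=ori(pt,'h',yw,f); print(f,pt,yw,[None if (r:=bot.solve_ik(L(x,-177,z),q)) is None else r.round(2) for x,z in((-60,330),(15,252),(72,248))])
E
```

```text
41.2083 [('scene', 3603, 2.796), ('top', 747, 2.746)] [ 0.47  0.56 -0.44  2.39  1.72  0.16  0.15]
1 50 0 [array([ 1.29,  0.5 , -1.09,  2.03,  0.4 ,  0.25,  1.77]), array([ 1.15,  0.72, -1.12,  1.99,  1.3 ,  0.32,  0.92]), array([ 0.92,  0.66, -0.83,  1.9 ,  0.93,  0.18,  1.22])]
1 50 15 [array([ 1.32,  0.57, -1.09,  1.93, -0.02,  0.41,  2.44]), array([ 1.18,  0.77, -1.11,  1.9 ,  0.57,  0.34,  1.9 ]), array([ 1.1 ,  0.82, -1.11,  1.8 ,  0.69,  0.39,  1.77])]
1 60 0 [array([ 1.31,  0.61, -1.29,  1.91,  0.73,  0.61,  1.43]), array([ 1.01,  0.65, -0.96,  1.88,  0.76,  0.44,  1.39]), array([ 0.92,  0.7 , -0.93,  1.78,  0.78,  0.49,  1.36])]
1 60 15 [array([ 1.24,  0.56, -1.09,  1.85,  0.26,  0.61,  2.13]), array([ 1.14,  0.79, -1.18,  1.81,  0.73,  0.61,  1.71]), array([ 1.09,  0.9 , -1.28,  1.7 ,  0.91,  0.74,  1.57])]
-1 50 0 [array([ 1.19,  0.44, -0.92,  2.03, -0.06,  0.22, -0.94]), array([ 1.07,  0.65, -0.96,  1.99,  1.12,  0.19, -2.08]), array([ 0.82,  0.61, -0.65,  1.9 ,  0.26,  0.11, -1.29])]
-1 50 15 [array([ 1.28,  0.54, -1.01,  1.94, -0.16,  0.42, -0.57]), array([ 1.08,  0.67, -0.89,  1.9 , -0.01,  0.28, -0.71]), array([ 0.96,  0.7 , -0.82,  1.81,  0.  ,  0.29, -0.75])]
-1 60 0 [array([ 1.01,  0.4 , -0.74,  1.93,  0.02,  0.45, -1.07]), array([ 0.77,  0.53, -0.56,  1.9 ,  0.1 ,  0.32, -1.16]), array([ 0.67,  0.57, -0.49,  1.8 ,  0.1 ,  0.35, -1.19])]
-1 60 15 [array([ 1.1 ,  0.47, -0.84,  1.86, -0.05,  0.58, -0.73]), array([ 0.92,  0.6 , -0.73,  1.82,  0.07,  0.45, -0.85]), array([ 0.82,  0.65, -0.68,  1.72,  0.09,  0.48, -0.9 ])]
```

```bash
python3 - <<'E'
from h import *
q=ori(60,'h',10,1)
bot.goto(L(-175,-60,280),ori(75,'h',0,1))
bot.goto(L(-60,-178,320),q)
bot.move_linear(L(14,-178,250),velocity=.2)
s=bot.state(); f0=s["ft_force"].copy(); print(s["clock"],f0.round(1),toL(s["tcp_pos"]).round(1))
for x in(40,56,70):
    bot.move_linear(L(x,-178,250-(x-40)*.15),velocity=.12); s=bot.state(); print(x,(s["ft_force"]-f0).round(1),round(s["clock"],2))
ok=False
for k in range(14):
    a=door_angle(); print(round(bot.state()["clock"],2),a)
    if a and np.mean([v[2] for v in a])<2.2: ok=True; break
    if k==7 and np.mean([v[2] for v in a])>2.65: bot.move_linear(L(76,-178,244),velocity=.1)
    bot.sleep(.1)
if ok:
    bot.move_linear(L(10,-182,252),velocity=.25); print(door_angle())
i=grab("scene"); cv2.imwrite("pics/rel.png",i["color"])
E
```

```text
43.8583 [-0.2  0.2  0.1] [  13.9 -176.8  250.7]
40 [ 0.3 -0.1 -0.9] 44.23
56 [-0.6 -0.3  1.4] 44.51
70 [-1.2 -1.2  0.5] 44.77
44.88 [('scene', 3706, 2.433), ('top', 2102, 2.363)]
45.08 [('scene', 3372, 2.244), ('top', 2671, 2.171)]
45.27 [('scene', 2955, 2.037), ('top', 2993, 1.964)]
[('scene', 1781, 1.505), ('top', 2992, 1.441)]
```

The door is freed and sinking gently. I'll move round in front, let it settle, and close it slowly with a push on the bar.

```bash
python3 - <<'E'
from h import *
bot.move_linear(L(-60,-182,320),velocity=.3)
bot.goto(L(-190,-80,290),ori(75,'h',0,1))
print(round(bot.state()["clock"],2),door_angle())
q=ori(70,'h',0,1); xl=RL[:,0]
bot.goto(L(-190,-2,120),ori(75,'h',0,1))
a=door_angle(); print(round(bot.state()["clock"],2),a)
bot.move_linear(L(-140,-2,32),frame=q,velocity=.2)
print(round(bot.state()["clock"],2),door_angle())
f0=bot.state()["ft_force"].copy()
bot.move_linear(L(-85,-2,32),velocity=.1)
for x in list(range(-80,-32,6))+list(range(-32,-10,2)):
    bot.move_linear(L(x,-2,32),velocity=.05)
    s=bot.state(); f=(s["ft_force"]-f0)@xl; print(x,f.round(1),round(s["clock"],2))
    if f<-9: break
print(door_angle())
E
```

```text
46.99 [('scene', 59, 0.58), ('top', 1325, 0.57)]
48.18 [('top', 876, 0.37)]
49.81 [('top', 762, 0.306)]
-80 -1.5 50.86
-74 -1.3 51.12
-68 -2.1 51.39
-62 -1.0 51.66
-56 -0.6 51.92
-50 -0.7 52.19
-44 -0.7 52.46
-38 -1.4 52.73
-32 -1.6 52.99
-30 -0.3 53.24
-28 -0.3 53.49
-26 -2.1 53.74
-24 -1.4 53.99
-22 -5.8 54.24
-20 -11.9 54.49
[('top', 341, 0.069)]
```

```bash
python3 - <<'E'
from h import *
import h
bot.move_linear(L(-18.5,-2,32),velocity=.04); bot.sleep(.3); print(bot.state()["ft_force"].round(1))
bot.move_linear(L(-60,-2,34),velocity=.15)
bot.move_linear(L(-150,-2,100),frame=ori(75,'h',0,1),velocity=.25)
bot.goto(L(-215,150,250),ori(75,'h',0,1)); bot.goto([.4,.3,.35],ori(75,'h',20,1))
print(bot.state()["clock"]); i=grab("top"); j=grab("scene")
print("now",door_angle())
ref={"top":dict(np.load("top0.npz")),"scene":dict(np.load("scene0.npz"))}
h.grab=lambda n:ref[n]; print("shut ref",door_angle())
d=cv2.absdiff(i["color"],ref["top"]["color"]).max(2); m=d[60:200,255:420]; print("changed px near locker",(m>40).sum())
a=cv2.resize(i["color"][70:280,250:470],None,fx=1.8,fy=1.8); b=cv2.resize(j["color"][110:370,160:460],(400,378))
cv2.imwrite("pics/final.png",np.hstack([a[:378],b]))
P=cloud(i);z=P[...,2];v,u=np.indices(z.shape)
def cen(mm): q=P[mm]; return np.round(cv2.minAreaRect((q[:,:2]*1000).astype(np.float32))[0],1) if mm.sum()>20 else None
roi=(u>260)&(u<470)&(v>70)&(v<280)
print("jars",cen(roi&(z>.265)&(z<.275)&(u<340)),cen(roi&(z>.255)&(z<.27)&(u>350)&(u<385)),"beaker",cen(roi&(abs(z-.085)<.006)&(v>220)&(u>420)),"bottle",cen(roi&(z>.125)&(z<.16)&(u>410)&(v>180)),"paddle",cen(roi&(z>.25)&(z<.275)&(u>395)))
E
```

```text
[-14.   -2.    2.7]
58.5667
now [('top', 342, 0.07)]
shut ref [('top', 341, 0.07)]
changed px near locker 1
jars [731.2 -27. ] [ 717.3 -142.8] beaker [ 478.2 -329.1] bottle [ 584.6 -314.7] paddle [ 714.9 -241.2]
```

View pics/final.png

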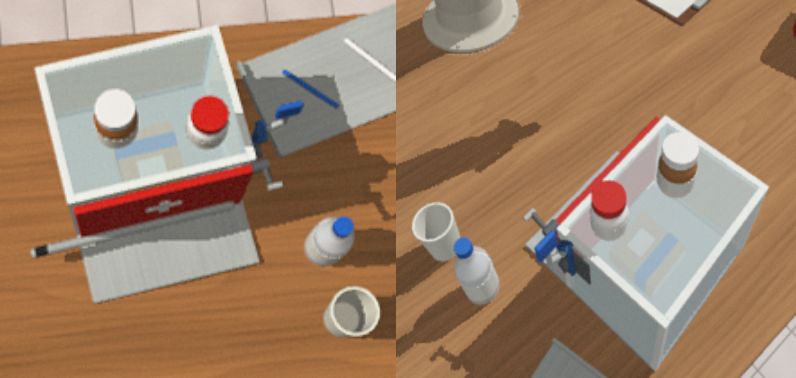

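The final picture shows the door shut exactly as at the start, the carton flat inside at about (145,150) on the left, and the bystanders in place. Handing in.

```bash
python3 -c "
from h import *
bot.hand_in(); print(bot.state()['clock'])"
```

```text
the job is handed in; nothing more can be done
the job is handed in; nothing more can be done
```

The job is done and handed in at about 58.6 s on the clock. It ran in the order asked:
- **Door up:** I lifted the door by its bar until the catch held it.
- **Carton in:** I slid the carton to the ledge step, tipped it onto its back and pushed it well inside the locker.
- **Door shut:** I pushed the paddle until the door freed and let the door sink by itself. I then closed it slowly by the bar, with a final press of about 14 N.

**Last checks**
- **Door:** its measured angle equals the reading from the picture of the shut door taken at the start, 0.070 both times. That offset comes from measuring the outer face.
- **Carton:** it showed flat on the ledge, top 50 mm above the desk, before I pushed it in. The final picture shows it lying inside the locker. I did not measure its exact final position.
- **Jars, beaker, bottle and paddle:** all are within 1 mm of where they started.
- **Robot:** the arm stood clear, touching nothing.

**What went off plan**
- **Lifting force:** my lifting arc ran too close to the hinge, so the wrist force reached about 72 N (limit 120 N). I eased it outward, and the bar slid about 13 mm along the finger pads.
- **Retraction:** one retraction line was refused as out of range. Nothing moved, and I backed out along the path I came in by.

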